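# Fit the axle bushing and hold the gluing jig open

### The job

I am about to glue a model-car wheel: two brass bushings that look alike from outside got mixed up, so find the one that slides right down over the axle pin of the aluminium gluing jig and leave it fully seated there, and put the tight one in the small steel dish. Then pull the jig's spring-loaded clamp slide back by its upright tab until its pointer is in line with the white line on the marker clip, and finish still gripping it there, so that I can drop the wheel in. Leave everything else on the bench where it is.

Things in the scene. Friction and masses are not known exactly. Their poses are not given: they have to be found in the camera images.
- jig: Gluing jig fixed to the bench, about 290 long (jig x), 100 wide (jig y); top of its aluminium base plate 12 above the bench. Origin on the bench; jig z up, jig x runs along the slide from the pull tab (-x end, base ends at x = -125) to the axle pin (+x, at x = 120, y = 0; base ends at x = 165). A guide block (x -20 to 20, 50 wide, top 42 above the bench) carries the slide. All sizes in mm.
- pin_seat (a point): Foot of the upright steel axle pin: centre of its 24 mm shoulder, 18 mm above the bench. The pin is 14 mm thick and stands 36 mm above this point, straight for 32 mm and then tapered to 8 mm at the tip. A bushing is fully seated when its underside rests on the shoulder (its centre 20 mm above this point; the bushing then stands 4 mm above the pin's tip).
- slide (a joint): Pull of the clamp slide in m: 0 at rest (the shoe's face then stands 40 mm from the pin's axis, 15 to 41 mm above the bench), growing as the tab is pulled towards jig -x; stop at 0.055. A spring draws it back: about 5 N at rest, 120 N/m more with the pull (about 9 N at the marker). It returns when let go.
- tab (a point): Grip point in the middle of the pull tab, 58 mm above the bench and 20 mm below the tab's rounded top (78 mm above the bench); moves with the slide. The tab is an upright steel plate 10 mm thick (along jig x), 36 mm wide (jig y). The slide's 10 mm rod (top 33 mm above the bench) runs from it to the guide block, whose near face is 40 mm from the tab's face at rest; nothing stands on its other side.
- pointer (a point): Tip of the pointer needle on the slide, 35 mm to the jig -y side of the tab's middle and in the tab's middle plane, 21 mm above the bench; moves with the slide.
- marker: Dark steel marker clip (16 mm along jig x, 22 wide, 6 high) with one white line, 3 mm wide, across its top, clamped on the rail along the jig's -y edge. Its origin is on that line, 40 mm to the jig -y side of the slide's axis (axes parallel to the jig's): the slide is at the mark when the pointer has the same jig x as this origin, 22 to 42 mm of pull from rest.
- bush_a: One of two brass bushings, alike outside: upright tube 26 mm outside, 40 mm long, 90 to 160 g, origin at its centre, z along its bore. One of the two has a 16 mm bore and slides down over the pin, the other a 12 mm bore and stops on the pin's tip.
- bush_b: The other brass bushing: same outside size, origin at its centre.
- dish: Round stainless dish, fixed, 114 mm across the rim, 18 mm high, floor about 86 mm across and 3 mm above the bench. Origin on the bench at its centre.
- wheel: Bystander: model-car wheel lying flat, 100 mm across, 42 mm high.
- jar_1: Bystander: paint jar with black cap, 36 mm across, 42 mm high.
- jar_2: Bystander: paint jar with white cap, 36 mm across, 42 mm high.
- glue: Bystander: white glue bottle, 32 mm across, 72 mm high.
- tape: Bystander: roll of masking tape lying flat, 80 mm across, 18 mm high.
- screwdriver: Bystander: screwdriver, 160 mm long, lying down.
- pen: Bystander: marker pen, 136 mm long, lying down.
Things that resemble listed ones, but are neither listed nor needed, are in the scene too. What is shaped like the bush_a but blue is not meant.

How it is judged:
On the way, in this order (a step that is already met when the one before it is completed fails the run):
1. the bushing that fits is seated on the axle pin, the tight one lies in the dish, both let go (((horizontal distance between bush_a and pin_seat below 0.004 m and z of bush_a in the frame of pin_seat below 0.023 m and angle between the z axis of bush_a and the z axis of jig, either way round below 0.12 rad and horizontal distance between bush_b and dish below 0.042 m and height (world z) of bush_b below 0.032 m) or (horizontal distance between bush_b and pin_seat below 0.004 m and z of bush_b in the frame of pin_seat below 0.023 m and angle between the z axis of bush_b and the z axis of jig, either way round below 0.12 rad and horizontal distance between bush_a and dish below 0.042 m and height (world z) of bush_a below 0.032 m)) and contact force between the fingers and bush_a below 0.3 N and contact force between the fingers and bush_b below 0.3 N and linear speed of each of bush_a, bush_b below 0.03 m/s), for 0.2 s.
2. the slide is drawn to the marker and held there by the gripper (x of pointer in the frame of marker between -0.004 and 0.004 m and velocity of joint slide between -0.01 and 0.01 m/s and contact force between the fingers and slide above 3 N), for 0.3 s.
At the end, for the whole second after the job is handed in: Fingers press the slide (over 3 N), at rest, pointer within 4 mm of the marker's line; the fitting bushing upright on the pin, underside within 3 mm of the shoulder, within 4 mm of the axis; the tight one in the dish (within 42 mm of its centre, centre below 32 mm); both let go and still (all of step 1 and all of step 2); the arm keeps its last pose, push and grip.
It fails at once if a bystander is shoved more than 30 mm from where it stood (distance of any of wheel, jar_1, jar_2, glue, tape, screwdriver, pen from where it was at the start of the episode above 0.03 m).
It also fails if it takes over 64 s, if anything falls off the work surface, if the arm or the gripper's body presses on something with over 40 N, if the wrist force passes 120 N, or if a joint passes its speed limit or range.

### The arm

A 7-joint arm with a two-finger parallel gripper is mounted at the origin on the work surface. World frame = base frame: x ahead of the robot, y to its left, z up, the work surface at z = 0. Lengths are in m, angles in rad, forces in N, time in s.
With the tool pointing down it reaches from about 0.425 to 0.875 m from the base axis. Payload 4.7 kg.
Tool frame: the origin (TCP) lies midway between the tips of the shut fingers; the grasp point (between the pads) lies 19 mm behind it; x points along the fingers, z is the direction in which the jaws open and shut, and the axes are right-handed (so a half turn about x gives the same grasp; the last joint's range is limited). The gripper opens to 87 mm and grips with 3 to 60 N. Pads are 19 mm wide; open, the fingers measure 117 mm over their backs; the gripper's body (75 mm by 190 mm) begins 51 mm behind the grasp point.
Start: joints at [-1.262, 0.321, -0.07, 1.45, 0.023, 1.371, -0.057], TCP at [0.189, 0.622, 0.223] pointing down, gripper open.
Joint ranges: [-2.86, 2.86], [-0.3, 2.09], [-1.38, 1.24], [0.06, 2.45], [-1.56, 4.7], [0.09, 2.05], [-2.69, 2.69]. Speed limits (rad/s): [2.57, 2.57, 3.14, 3.14, 3.14, 3.14, 3.14].

### API

Orientations are given as a rotation vector (axis times angle).
In Python, from bench import ctrl gives the robot as it stands.
- The arm moves only by the shell command python3 -m pendant 'ROWS' [OPENING] [FORCE]. ROWS is JSON, a list of rows, each an object with "travel": the shift along the tool's x, y, z in m, a list of three; "twist": the turn about the tool's x in rad. In form: [{"travel": [x, y, z], "twist": twist}, ...]. A call has 1 to 10 rows; each row is the pose to reach, as a shift and turn from the pose measured when the call began, along the tool's axes at that moment; what a row does not reach only later rows make up. A row lasts 1/8 s, in which the tool goes at most 62.5 mm and 10.7 degrees, less where a joint would pass 70% of its speed; a pose out of reach is approached as far as the arm can. A call with a gripper value outside its range is refused whole. OPENING is the opening, from -1 (shut) to 1 (fully open), so that 0 is half open, set as the call begins (- or left out, the last holds). The fingers move at their own pace and stop on an object; FORCE is the grip in N (left out, the last holds). Time passes only in rows, so rows that repeat a pose let the fingers close. It gives the time, the measured TCP pose, the force and the opening at its end, in the units of the state.
- ctrl.get_state(): the state, without advancing time (a new reading comes with each control period).
- ctrl.get_image(name): name is "scene" or "top" or "wrist"; returns the picture (400x640x3 uint8, red, green, blue); there is no depth.
- ctrl.camera_model(name): a dict with "K" (3x3 intrinsics, pixels), "rvec" (rotation vector, rad) and "tvec" (3), from world to camera coordinates, as OpenCV has them; the wrist camera has in their place "T_tool_cam" (4x4, takes a point from camera to tool coordinates, whose origin is the TCP and whose axes are the tool frame's). Camera axes: x right, y down, z forward; pixel columns grow to the right and rows downward; lengths in m; the calibration is good to about 2 mm. A picture is of the moment at which its call begins: read the wrist's pose just before it. camera_model takes no time and is no camera call.
- ctrl.close_job(): hands the job in, once; it reports no verdict.
The state is a dict: "time": time; "joint_positions": joint angles; "qd": joint speeds; "joint_torque": joint torques, N m; "position": TCP position; "tool_rot": TCP orientation; "ft_force": force on the tool from outside, world axes, zero at the start; "torque": the same for the moment, N m; "grip_width": opening from 0.0 (shut) to 1.0 (fully open).
Only numpy, scipy, OpenCV 4.12 (cv2) and the standard library are available. Lean on these libraries where they do the work, as an engineer would, in place of code of your own. Each camera call takes 0.05 s, during which the arm holds its last target.

## Working session

There is one attempt and no reset: what is moved stays moved. The work goes in short steps, Python scripts to look and compute and a shell command to move; the robot and the scene stay as the last step left them, time stands still between calls to the robot, and variables do not carry over. Pictures are saved under pics/ and viewed, and the job is handed in when it is done.

```bash
ls; mkdir -p pics; python3 - <<'E'
from bench import ctrl
import cv2,json
for n in ("scene","top","wrist"):
    im=ctrl.get_image(n); cv2.imwrite(f"pics/{n}0.png",im[:,:,::-1])
    print(n,ctrl.camera_model(n))
print(ctrl.get_state())
E
```

```text
pics
scene {'K': array([[420.86381233,   0.        , 321.95320753],
       [  0.        , 420.86381233, 200.59101683],
       [  0.        ,   0.        ,   1.        ]]), 'rvec': array([ 1.83695323,  1.57213517, -0.70635847]), 'tvec': array([-0.10210963, -0.316916  ,  1.47109452])}
top {'K': array([[497.67679455,   0.        , 315.54899057],
       [  0.        , 497.67679455, 204.44046722],
       [  0.        ,   0.        ,   1.        ]]), 'rvec': array([ 2.11512107, -2.15419927,  0.1841185 ]), 'tvec': array([0.02987115, 0.58304459, 1.16579975])}
wrist {'K': array([[348.9161223 ,   0.        , 314.58018142],
       [  0.        , 348.9161223 , 196.74319817],
       [  0.        ,   0.        ,   1.        ]]), 'T_tool_cam': array([[ 2.33834184e-04, -2.79446998e-01,  9.60161091e-01,
        -1.63159304e-01],
       [-1.26732763e-03, -9.60160429e-01, -2.79446497e-01,
         7.53591874e-02],
       [ 9.99999170e-01, -1.15149454e-03, -5.78669233e-04,
        -7.59005516e-04],
       [ 0.00000000e+00,  0.00000000e+00,  0.00000000e+00,
         1.00000000e+00]])}
{'time': 0.15, 'joint_positions': array([-1.26186251,  0.32166366, -0.07009806,  1.45141334,  0.02261196,
        1.37078174, -0.05686475]), 'qd': array([ 0.00042362, -0.00102019,  0.00054679, -0.00218859,  0.00040229,
        0.00036707,  0.00177523]), 'joint_torque': array([-1.71125625e-04, -4.91797292e+01, -4.04600166e-01, -3.12877285e+01,
       -6.39795908e-02,  4.04534570e-02,  1.10210322e-04]), 'position': array([0.18879558, 0.62153726, 0.22169644]), 'tool_rot': array([-0.99033066,  1.33550294,  0.98874487]), 'ft_force': array([ 0.06628486,  0.09196158, -0.23627195]), 'torque': array([ 0.05549379,  0.06103393, -0.01799381]), 'grip_width': 0.9967073087173867}
```

View pics/top0.png

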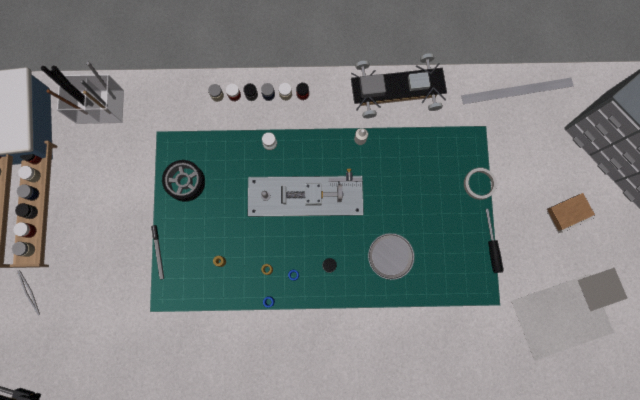

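View pics/scene0.png

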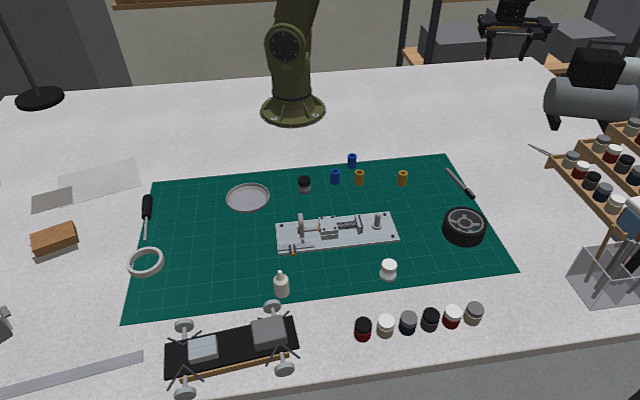

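View pics/wrist0.png

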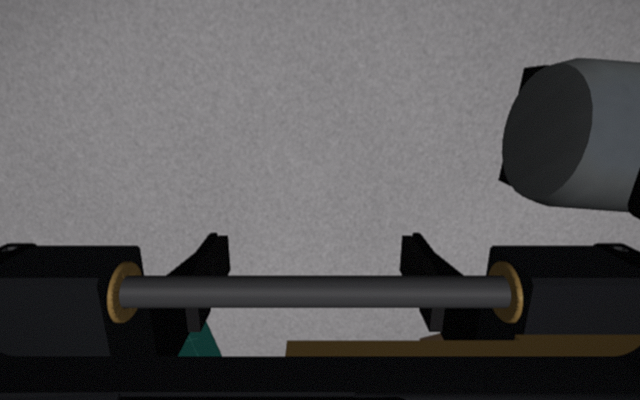

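The top view shows the brass bushings at (218,261) and (266,269), the pin near (265,195), the tab near (340,193), the marker near (349,175) and the dish at (391,256). Next I zoom in.

```bash
cat > h.py <<'E'
import numpy as np, cv2
from scipy.spatial.transform import Rotation as R
from bench import ctrl
def pix2w(name,uv,z,state=None):
    m=ctrl.camera_model(name); K=m['K']
    d=np.linalg.inv(K)@np.array([uv[0],uv[1],1.])
    if 'rvec' in m:
        Rm=cv2.Rodrigues(m['rvec'])[0]; c=-Rm.T@m['tvec']; d=Rm.T@d
    else:
        T=m['T_tool_cam']; Rt=R.from_rotvec(state['tool_rot']).as_matrix()
        c=Rt@T[:3,3]+state['position']; d=Rt@T[:3,:3]@d
    return c+d*(z-c[2])/d[2]
def w2pix(name,p,state=None):
    m=ctrl.camera_model(name); K=m['K']; p=np.array(p,float)
    if 'rvec' in m: q=cv2.Rodrigues(m['rvec'])[0]@p+m['tvec']
    else:
        T=m['T_tool_cam']; Rt=R.from_rotvec(state['tool_rot']).as_matrix()
        t=Rt.T@(p-state['position']); q=T[:3,:3].T@(t-T[:3,3])
    q=K@q; return q[:2]/q[2]
def to_tool(p,state):
    return R.from_rotvec(state['tool_rot']).as_matrix().T@(np.array(p)-state['position'])
E
python3 - <<'E'
import cv2,numpy as np
from h import *
im=cv2.imread('pics/top0.png')
cv2.imwrite('pics/top0_jig.png',cv2.resize(im[160:225,240:370],None,fx=6,fy=6,interpolation=cv2.INTER_CUBIC))
cv2.imwrite('pics/top0_b.png',cv2.resize(im[245:310,200:310],None,fx=7,fy=7,interpolation=cv2.INTER_CUBIC))
for n,uv,z in [('b1',(218,261),.04),('b2',(266,269),.04),('pin',(265,195),.054),('tab',(340,193),.078),('dish',(391,256),.018),('marker',(349,175),.02),('blue',(294,274),.04),('jarblk',(330,265),.042),('glue',(361,136),.07)]:
    print(n,pix2w('top',uv,z).round(4))
print(R.from_rotvec(ctrl.get_state()['tool_rot']).as_matrix().round(3))
E
```

```text
b1 [0.4509 0.257  0.04  ]
b2 [0.4296 0.1413 0.04  ]
pin [0.6083 0.1421 0.054 ]
tab [ 0.6053 -0.0397  0.078 ]
dish [ 0.4567 -0.1644  0.018 ]
marker [ 0.6624 -0.0669  0.02  ]
blue [0.4165 0.0741 0.04  ]
jarblk [ 0.4363 -0.0129  0.042 ]
glue [ 0.7485 -0.0955  0.07  ]
[[-0.    -0.957  0.291]
 [-0.001  0.291  0.957]
 [-1.    -0.    -0.001]]
```

View pics/top0_jig.png

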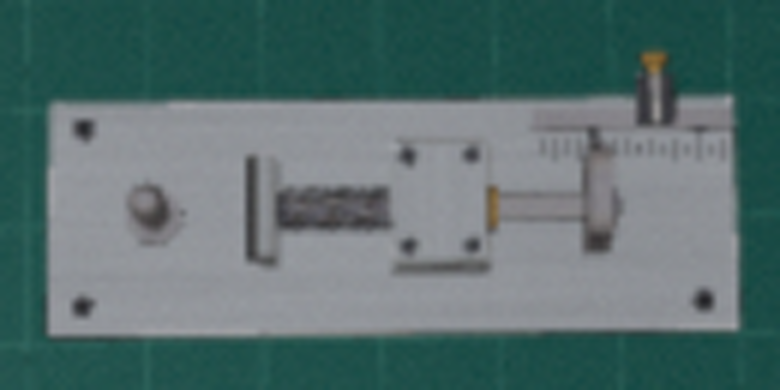

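View pics/top0_b.png

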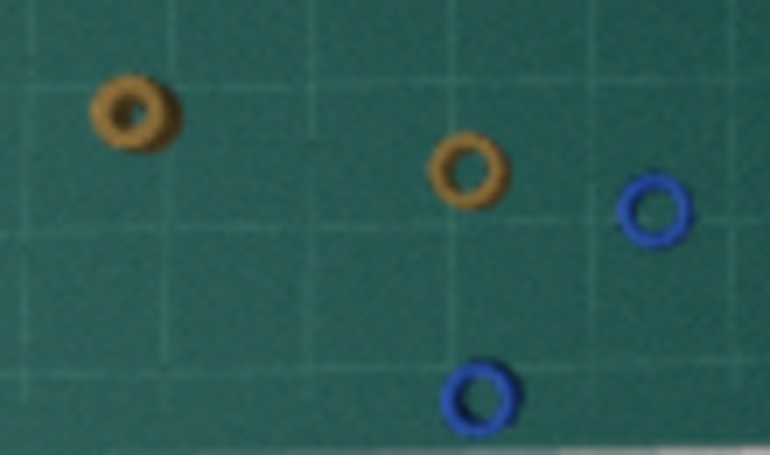

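```bash
python3 - <<'E'
from h import *
im=cv2.imread('pics/top0.png')
def ctr(lo,hi,box):
    x0,y0,x1,y1=box; hsv=cv2.cvtColor(im[y0:y1,x0:x1],cv2.COLOR_BGR2HSV)
    m=cv2.inRange(hsv,lo,hi); return m
c=lambda u,v,f,x0,y0:((u+.5)/f-.5+x0,(v+.5)/f-.5+y0)
for n,(u,v) in dict(b1=(128,112),b2=(467,171),bl1=(655,211),bl2=(479,398)).items():
    print(n,pix2w('top',c(u,v,7,200,245),.04).round(4))
J=lambda u,v,z:pix2w('top',c(u,v,6,240,160),z).round(4)
print('corners',J(48,102,.012),J(735,97,.012),J(740,330,.012),J(48,336,.012))
print('pin tip',J(148,200,.054),'shoulder',J(155,215,.018))
print('tabtop ctr',J(597,195,.076),'pointer',J(594,135,.021),'marker line',J(656,95,.024), J(597,200,.07))
s=ctrl.get_state(); print(to_tool([.4513,.257,.13],s))
E
```

```text
b1 [0.452  0.2574 0.04  ]
b2 [0.4296 0.1406 0.04  ]
bl1 [0.4148 0.0761 0.04  ]
bl2 [0.3529 0.1367 0.04  ]
corners [0.6648 0.1904 0.012 ] [ 0.6617 -0.1007  0.012 ] [ 0.5619 -0.0994  0.012 ] [0.5646 0.1899 0.012 ]
pin tip [0.6135 0.1439 0.054 ] shoulder [0.6141 0.1446 0.018 ]
tabtop ctr [ 0.608  -0.0376  0.076 ] pointer [ 0.6444 -0.04    0.021 ] marker line [ 0.6604 -0.0663  0.024 ] [ 0.6071 -0.0379  0.07  ]
[ 0.09213214 -0.35707595 -0.27241999]
```

The zoom shows b2, at (266,269), with a clearly wider bore than b1 at (218,261). So b2 should fit and b1 is the tight one. I'll hover over b1 first.

```bash
python3 -m pendant '[{"travel":[0.01,-0.045,-0.034],"twist":0.18},{"travel":[0.023,-0.09,-0.068],"twist":0.36},{"travel":[0.035,-0.134,-0.102],"twist":0.54},{"travel":[0.046,-0.179,-0.136],"twist":0.72},{"travel":[0.058,-0.223,-0.17],"twist":0.9},{"travel":[0.07,-0.268,-0.204],"twist":1.08},{"travel":[0.08,-0.312,-0.238],"twist":1.26},{"travel":[0.092,-0.357,-0.272],"twist":1.285},{"travel":[0.092,-0.357,-0.272],"twist":1.285},{"travel":[0.092,-0.357,-0.272],"twist":1.285}]' 0 20
python3 - <<'E'
from h import *
s=ctrl.get_state(); im=ctrl.get_image('wrist'); cv2.imwrite('pics/w1.png',im[:,:,::-1])
print(s['position'],R.from_rotvec(s['tool_rot']).as_matrix().round(3),s['ft_force'],s['grip_width'],s['joint_positions'].round(2))
print(w2pix('wrist',[.452,.2574,.04],s)); print(w2pix('wrist',[.4296,.1406,.04],s))
E
```

```text
time: 1.4
position: [0.4509, 0.2578, 0.13]
tool_rot: [0.006, 1.572, -0.008]
ft_force: [-0.8, 1.7, 0.8]
grip_width: 0.499
[0.45089564 0.25780912 0.12995803] [[-0.001  0.009  1.   ]
 [-0.001  1.    -0.009]
 [-1.    -0.001 -0.001]] [-0.80453315  1.6853017   0.84461535] 0.49885533721088576 [-0.87  0.11  0.32  1.9  -0.04  1.14 -0.55]
[314.90508669 199.46787246]
[289.98228913 330.9841434 ]
```

View pics/w1.png

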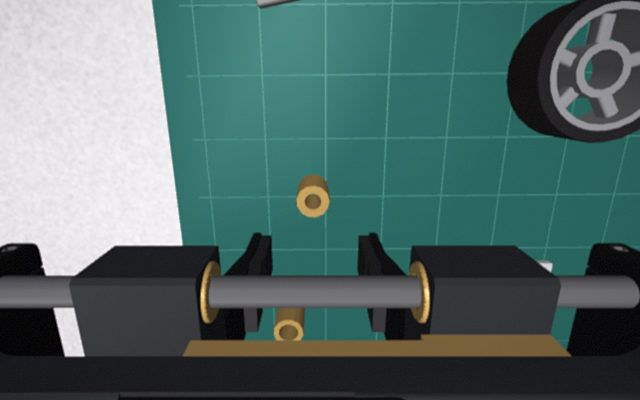

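The wrist view shows b1's top ring at (313,201) with a narrow bore, and b2's at (289,330) with a wider one. Both are about 1 mm from where I predicted. I'll descend and grip b1.

```bash
python3 -m pendant '[{"travel":[0.05,-0.001,0],"twist":0},{"travel":[0.09,-0.001,0],"twist":0},{"travel":[0.118,-0.001,0],"twist":0},{"travel":[0.118,-0.001,0],"twist":0}]' 0 20
python3 -m pendant '[{"travel":[0,0,0],"twist":0},{"travel":[0,0,0],"twist":0},{"travel":[0,0,0],"twist":0},{"travel":[0,0,0],"twist":0},{"travel":[0,0,0],"twist":0}]' -1 25
python3 -m pendant '[{"travel":[-0.05,0,0],"twist":0},{"travel":[-0.1,0,0],"twist":0},{"travel":[-0.1,0,0],"twist":0}]'
python3 - <<'E'
from h import *
s=ctrl.get_state(); im=ctrl.get_image('wrist'); cv2.imwrite('pics/w2.png',im[:,:,::-1])
im=cv2.imread('pics/top0.png',1)
# dish ellipse fit
m=cv2.inRange(cv2.cvtColor(im,cv2.COLOR_BGR2HSV),(0,0,110),(180,50,255))[225:285,360:425]
cs=cv2.findContours(m,cv2.RETR_EXTERNAL,cv2.CHAIN_APPROX_NONE)[0]; k=max(cs,key=cv2.contourArea)
e=cv2.fitEllipse(k); print(e); u=(e[0][0]+360,e[0][1]+225); p=pix2w('top',u,.018); print(p)
print(s['position'],s['grip_width'],s['ft_force'],to_tool([p[0],p[1],.12],s))
E
```

```text
time: 1.95
position: [0.4479, 0.258, 0.0103]
tool_rot: [0.001, 1.576, -0.006]
ft_force: [-0.4, 0.2, 0.6]
grip_width: 0.502
time: 2.58
position: [0.4487, 0.2589, 0.0115]
tool_rot: [0.002, 1.574, -0.005]
ft_force: [-1.0, 0.5, 6.5]
grip_width: 0.284
time: 2.95
position: [0.4517, 0.2605, 0.1156]
tool_rot: [0.006, 1.568, -0.001]
ft_force: [0.0, -0.1, -1.5]
grip_width: 0.285
((31.230697631835938, 29.645536422729492), (40.041019439697266, 42.17095184326172), 127.91925048828125)
[ 0.45999179 -0.1650687   0.018     ]
[0.45174833 0.26054888 0.11564477] 0.28544450006282035 [ 0.01707535 -0.05640191 -1.54246068] [-0.00583231 -0.42555766  0.01019357]
```

View pics/w2.png

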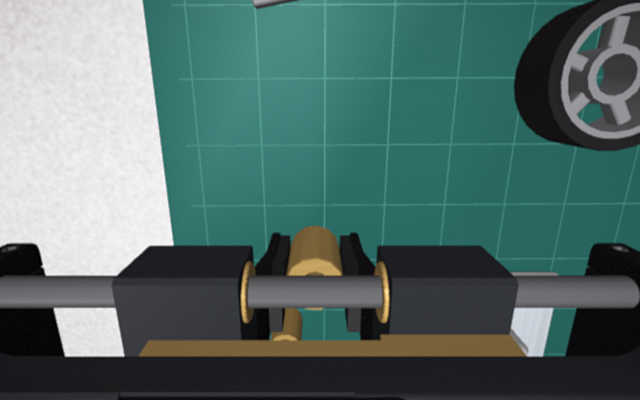

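Holding b1 (pads about 25 mm apart, about 1.5 N extra). I'll carry it to the dish at roughly (0.458, -0.165).

```bash
python3 -m pendant '[{"travel":[0,-0.055,0.001],"twist":0},{"travel":[0,-0.11,0.002],"twist":0},{"travel":[0,-0.165,0.003],"twist":0},{"travel":[0,-0.22,0.004],"twist":0},{"travel":[0,-0.275,0.006],"twist":0},{"travel":[0,-0.33,0.007],"twist":0},{"travel":[0,-0.385,0.008],"twist":0},{"travel":[0,-0.425,0.009],"twist":0},{"travel":[0,-0.425,0.009],"twist":0},{"travel":[0,-0.425,0.009],"twist":0}]'
python3 - <<'E'
from h import *
s=ctrl.get_state(); im=ctrl.get_image('wrist'); cv2.imwrite('pics/w3.png',im[:,:,::-1])
im=ctrl.get_image('top'); cv2.imwrite('pics/t3.png',im[:,:,::-1])
print(s['position'],s['tool_rot'],s['joint_positions'].round(2),to_tool([.458,-.165,.016],s))
E
```

```text
time: 4.25
position: [0.456, -0.1646, 0.1114]
tool_rot: [0.004, 1.574, -0.002]
ft_force: [0.4, 1.0, -1.0]
grip_width: 0.282
[ 0.45604896 -0.16455938  0.11143283] [ 0.00443097  1.57423509 -0.0023238 ] [-0.43  0.06  0.75  2.01 -0.05  1.09  0.34] [ 0.09542488 -0.00055948  0.00228162]
```

View pics/w3.png

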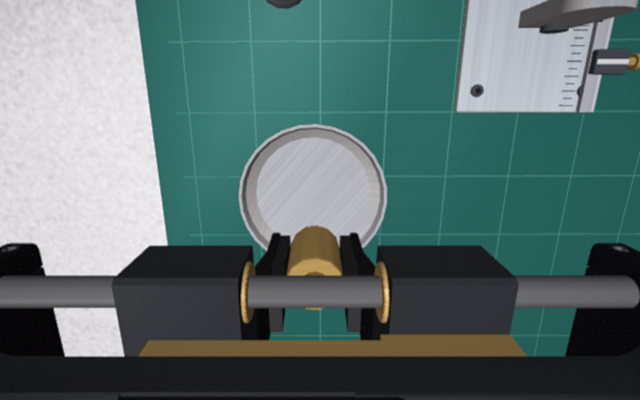

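The wrist view shows the dish rim centred near (313,193). I'll check that against my estimate and then lower.

```bash
python3 - <<'E'
from h import *
s=ctrl.get_state(); print(pix2w('wrist',(313,195),.018,s), pix2w('wrist',(313,126),.018,s))
E
python3 -m pendant '[{"travel":[0.04,0,0.001],"twist":0},{"travel":[0.08,0,0.001],"twist":0},{"travel":[0.092,0,0.001],"twist":0},{"travel":[0.095,0,0.001],"twist":0},{"travel":[0.096,0,0.001],"twist":0}]'
python3 -m pendant '[{"travel":[0,0,0],"twist":0},{"travel":[0,0,0],"twist":0},{"travel":[0,0,0],"twist":0},{"travel":[0,0,0],"twist":0}]' 0
python3 -m pendant '[{"travel":[-0.05,0,0],"twist":0},{"travel":[-0.1,0,0],"twist":0},{"travel":[-0.1,0,0],"twist":0}]'
python3 - <<'E'
from h import *
s=ctrl.get_state(); im=ctrl.get_image('wrist'); cv2.imwrite('pics/w4.png',im[:,:,::-1])
print(s['position'],s['grip_width'],to_tool([.429,.140,.13],s))
E
```

```text
[ 0.45623434 -0.16163559  0.018     ] [ 0.45647375 -0.10962667  0.018     ]
time: 4.97
position: [0.4586, -0.1638, 0.017]
tool_rot: [0.002, 1.571, -0.0]
ft_force: [-0.1, 0.7, -1.3]
grip_width: 0.286
time: 5.48
position: [0.4588, -0.1637, 0.0172]
tool_rot: [0.002, 1.571, -0.0]
ft_force: [0.1, 0.6, 0.2]
grip_width: 0.493
time: 5.85
position: [0.4618, -0.1647, 0.1209]
tool_rot: [0.002, 1.563, -0.0]
ft_force: [-0.7, 0.4, -0.6]
grip_width: 0.498
[ 0.46177867 -0.16467547  0.12089091] 0.49804097714564005 [-0.00894872  0.30463164 -0.03322719]
```

View pics/w4.png

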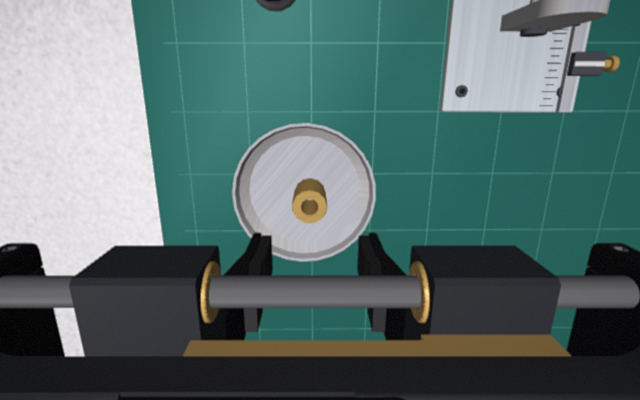

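b1 stands upright near the dish centre, with its top at (309,206). On to b2.

```bash
python3 -m pendant '[{"travel":[-0.002,0.055,-0.006],"twist":0},{"travel":[-0.003,0.11,-0.012],"twist":0},{"travel":[-0.005,0.165,-0.018],"twist":0},{"travel":[-0.007,0.22,-0.024],"twist":0},{"travel":[-0.009,0.275,-0.03],"twist":0},{"travel":[-0.009,0.305,-0.033],"twist":0},{"travel":[-0.009,0.305,-0.033],"twist":0},{"travel":[-0.009,0.305,-0.033],"twist":0}]'
python3 - <<'E'
from h import *
s=ctrl.get_state(); im=ctrl.get_image('wrist'); cv2.imwrite('pics/w5.png',im[:,:,::-1])
print(s['position'],s['tool_rot'],w2pix('wrist',[.4296,.1406,.04],s),to_tool([.4296,.1406,.011],s))
E
```

```text
time: 6.9
position: [0.4268, 0.1398, 0.1269]
tool_rot: [0.002, 1.569, -0.002]
ft_force: [0.0, -0.5, 0.3]
grip_width: 0.499
[0.42681901 0.13982447 0.12688433] [ 0.00188956  1.56885268 -0.00157038] [316.78611204 199.28464323] [0.11588966 0.00075785 0.00255414]
```

View pics/w5.png

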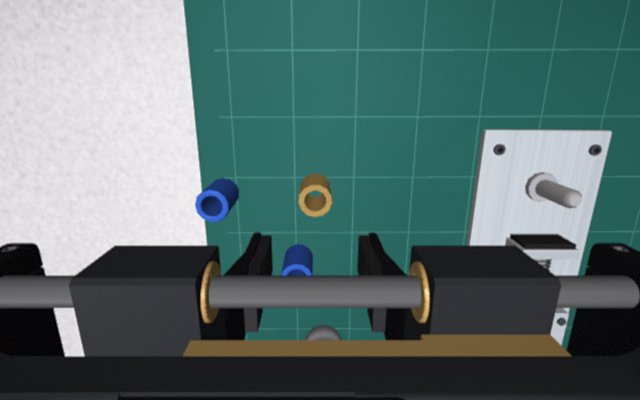

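b2's top is at (315,199), as predicted, and its bore is visibly wider. The pin's tip is at (573,198) and its foot at (537,187). I'll grip b2.

```bash
python3 - <<'E'
from h import *
s=ctrl.get_state(); print('tip',pix2w('wrist',(573,198),.054,s),'shoulder',pix2w('wrist',(539,187),.018,s))
E
python3 -m pendant '[{"travel":[0.05,0.001,0.002],"twist":0},{"travel":[0.09,0.001,0.002],"twist":0},{"travel":[0.115,0.001,0.002],"twist":0},{"travel":[0.116,0.001,0.002],"twist":0}]' 0 20
python3 -m pendant '[{"travel":[0,0,0],"twist":0},{"travel":[0,0,0],"twist":0},{"travel":[0,0,0],"twist":0},{"travel":[0,0,0],"twist":0},{"travel":[0,0,0],"twist":0}]' -1 20
python3 -m pendant '[{"travel":[-0.05,0,0],"twist":0},{"travel":[-0.1,0,0],"twist":0},{"travel":[-0.1,0,0],"twist":0}]'
python3 - <<'E'
from h import *
s=ctrl.get_state(); print(s['position'],s['tool_rot'],s['ft_force'],s['grip_width'],to_tool([.614,.1445,.105],s))
E
```

```text
tip [0.61110925 0.14449428 0.054     ] shoulder [0.60958878 0.14314374 0.018     ]
time: 7.45
position: [0.4278, 0.1384, 0.0095]
tool_rot: [0.003, 1.572, -0.006]
ft_force: [0.6, -0.7, 0.5]
grip_width: 0.499
time: 8.07
position: [0.4285, 0.1386, 0.0105]
tool_rot: [0.003, 1.571, -0.006]
ft_force: [-1.8, -1.2, 6.1]
grip_width: 0.298
time: 8.45
position: [0.4315, 0.1402, 0.1143]
tool_rot: [0.007, 1.564, -0.002]
ft_force: [0.2, 0.0, -2.6]
grip_width: 0.294
[0.43152742 0.14024275 0.11433318] [ 0.00697286  1.56372351 -0.00161368] [ 0.15034996  0.02164683 -2.56543691] 0.29402687865010835 [0.01063855 0.00522131 0.18237608]
```

```bash
python3 -m pendant '[{"travel":[0.0,0.001,0.06],"twist":0},{"travel":[0.0,0.003,0.12],"twist":0},{"travel":[0.005,0.003,0.17],"twist":0},{"travel":[0.01,0.003,0.182],"twist":0},{"travel":[0.01,0.003,0.182],"twist":0},{"travel":[0.01,0.003,0.182],"twist":0},{"travel":[0.01,0.003,0.182],"twist":0}]'
python3 - <<'E'
from h import *
s=ctrl.get_state(); im=ctrl.get_image('wrist'); cv2.imwrite('pics/w6.png',im[:,:,::-1])
im2=ctrl.get_image('scene'); im3=ctrl.get_image('top')
a=cv2.resize(im2[170:250,310:430],(480,320),interpolation=cv2.INTER_CUBIC)
b=cv2.resize(im3[160:230,230:300],(320,320),interpolation=cv2.INTER_CUBIC)
cv2.imwrite('pics/sc6.png',np.hstack([a,b])[:,:,::-1])
print(s['position'],s['tool_rot'])
E
```

```text
time: 9.32
position: [0.6126, 0.1427, 0.1061]
tool_rot: [0.007, 1.564, -0.0]
ft_force: [0.1, -0.3, -1.1]
grip_width: 0.294
[0.61262133 0.14274486 0.10608373] [ 7.31011790e-03  1.56383585e+00 -2.73684118e-04]
```

View pics/w6.png

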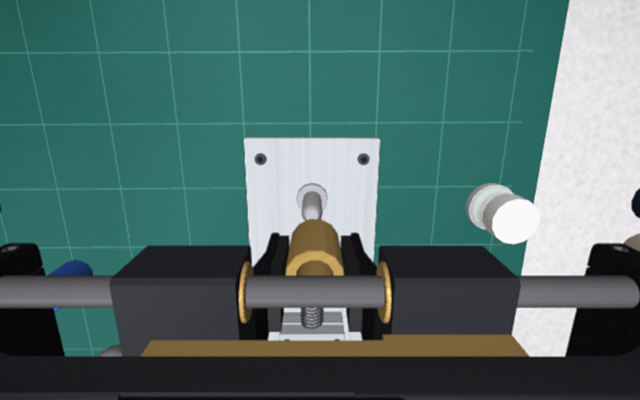

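View pics/sc6.png

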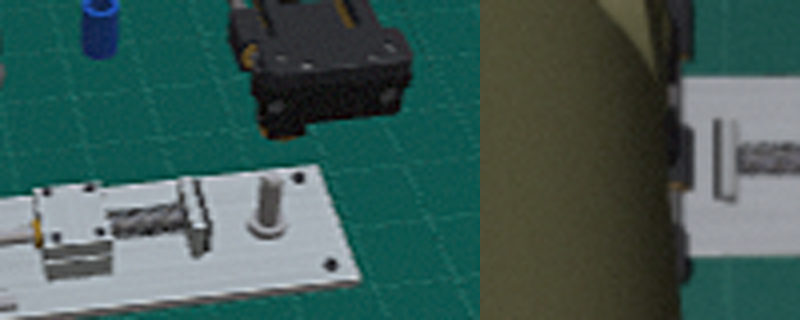

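The wrist view shows the pin shoulder ring around (312,196). The held bushing's far bottom edge is near (315,221) and its top ring near row 265. I'll overlay models to refine both offsets.

```bash
cat > ov.py <<'E'
from h import *
import sys
def circ(im,s,c,r,z,col,S):
    t=np.linspace(0,2*np.pi,60); P=[w2pix('wrist',[c[0]+r*np.cos(a),c[1]+r*np.sin(a),z],s) for a in t]
    return np.array(P)
def draw(im,P,col,x0,y0,f):
    cv2.polylines(im,[np.round((P-[x0,y0]+.5)*f-.5).astype(int)],True,col,1)
E
python3 - <<'E'
from ov import *
s=ctrl.get_state()
im=cv2.imread('pics/w6.png'); x0,y0,x1,y1=250,170,380,270;f=6
o=cv2.resize(im[y0:y1,x0:x1],None,fx=f,fy=f,interpolation=cv2.INTER_CUBIC)
pin=(.614,.1445)
draw(o,circ(0,s,pin,.012,.018,0,0),(0,0,255),x0,y0,f)
draw(o,circ(0,s,pin,.004,.054,0,0),(0,0,255),x0,y0,f)
p=s['position']; Rt=R.from_rotvec(s['tool_rot']).as_matrix()
for d,col in ((0,(0,255,0)),(.002,(255,0,0))):
  for zz in (.0105,-.0295):
    t=np.linspace(0,2*np.pi,60)
    P=np.array([w2pix('wrist',p+Rt@np.array([zz,d+.013*np.sin(a),.013*np.cos(a)]),s) for a in t])
    draw(o,P,col,x0,y0,f)
cv2.imwrite('pics/ov6.png',o)
E
```

```text
(no output)
```

View pics/ov6.png

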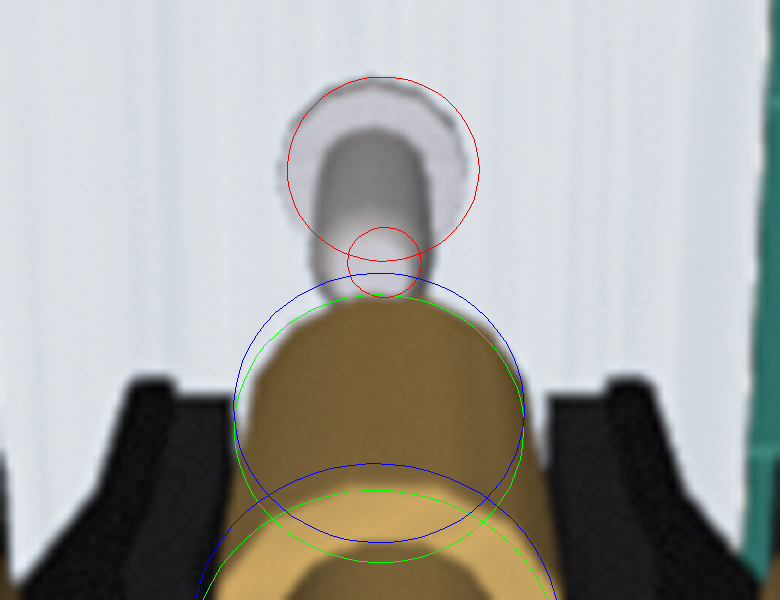

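Measured in the same camera, the bushing is about 1 mm off the pin in x and 1.5 to 2 mm in y. That is inside the taper's capture range. I'll align, then ease it down and watch the force.

```bash
python3 -m pendant '[{"travel":[0,0.0015,-0.001],"twist":0},{"travel":[0.02,0.0015,-0.001],"twist":0},{"travel":[0.036,0.0015,-0.001],"twist":0},{"travel":[0.042,0.0015,-0.001],"twist":0},{"travel":[0.048,0.0015,-0.001],"twist":0},{"travel":[0.048,0.0015,-0.001],"twist":0}]'
python3 - <<'E'
from h import *
s=ctrl.get_state(); im=ctrl.get_image('wrist'); 
im2=ctrl.get_image('scene')
a=cv2.resize(im2[170:250,330:430],(400,320),interpolation=cv2.INTER_CUBIC)
b=cv2.resize(im[170:290,250:400],(400,320),interpolation=cv2.INTER_CUBIC)
cv2.imwrite('pics/c7.png',np.hstack([a,b])[:,:,::-1])
print(s['position'],s['tool_rot'],s['ft_force'],s['torque'])
E
```

```text
time: 10.22
position: [0.612, 0.1435, 0.0575]
tool_rot: [0.007, 1.565, -0.002]
ft_force: [-1.1, -1.5, -2.1]
grip_width: 0.299
[0.61200414 0.14348907 0.05745559] [ 0.00673833  1.56485708 -0.00196138] [-1.13107307 -1.51686383 -2.10478344] [-0.50830295  0.34935644  0.05839912]
```

View pics/c7.png

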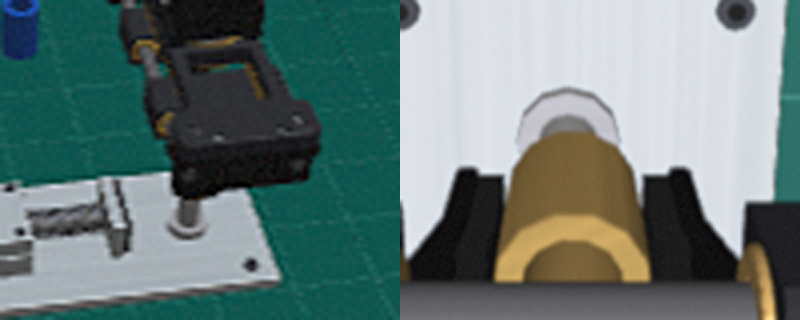

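There is no upward force with the bottom already about 7 mm below the tip, so the pin is inside the bore. I'll continue down.

```bash
python3 -m pendant '[{"travel":[0.006,-0.0005,-0.0005],"twist":0},{"travel":[0.012,-0.0005,-0.0005],"twist":0},{"travel":[0.017,-0.0005,-0.0005],"twist":0},{"travel":[0.017,-0.0005,-0.0005],"twist":0}]'
python3 - <<'E'
from h import *
s=ctrl.get_state(); print(s['position'],s['tool_rot'],s['ft_force'],s['torque'],s['grip_width'])
E
```

```text
time: 10.82
position: [0.6117, 0.1435, 0.0404]
tool_rot: [0.007, 1.565, -0.001]
ft_force: [-0.0, -1.2, -2.6]
grip_width: 0.294
[0.6116586  0.14350718 0.04040959] [ 6.85150664e-03  1.56459701e+00 -1.34806384e-03] [-0.01737639 -1.24120077 -2.56608994] [-0.22541219  0.16627023  0.0009435 ] 0.2941864859538447
```

```bash
python3 -m pendant '[{"travel":[0.006,-0.0003,0],"twist":0},{"travel":[0.01,-0.0003,0],"twist":0},{"travel":[0.012,-0.0003,0],"twist":0},{"travel":[0.0125,-0.0003,0],"twist":0}]'
python3 - <<'E'
from h import *
s=ctrl.get_state(); print(s['position'],s['tool_rot'],s['ft_force'],s['torque'],s['grip_width'])
E
```

```text
time: 11.32
position: [0.6119, 0.1435, 0.0286]
tool_rot: [0.007, 1.565, -0.001]
ft_force: [-3.7, -1.1, 5.9]
grip_width: 0.292
[0.61185127 0.143505   0.02855259] [ 7.22100469e-03  1.56459489e+00 -8.63884964e-04] [-3.70785482 -1.11493294  5.87396652] [-0.24271415  0.82905096 -0.00499198] 0.2924624023187066
```

Contact came at TCP z = 0.0286, the height predicted for fully seated. Releasing and backing off.

```bash
python3 -m pendant '[{"travel":[0,0,0],"twist":0},{"travel":[0,0,0],"twist":0},{"travel":[0,0,0],"twist":0},{"travel":[0,0,0],"twist":0}]' 0
python3 -m pendant '[{"travel":[-0.04,0,0],"twist":0},{"travel":[-0.09,0,0],"twist":0},{"travel":[-0.09,0,0],"twist":0}]'
python3 - <<'E'
from h import *
s=ctrl.get_state(); im=ctrl.get_image('wrist'); 
im2=ctrl.get_image('scene')
a=cv2.resize(im2[170:250,330:430],(400,320),interpolation=cv2.INTER_CUBIC)
b=cv2.resize(im[130:290,220:420],(400,320),interpolation=cv2.INTER_CUBIC)
cv2.imwrite('pics/c8.png',np.hstack([a,b])[:,:,::-1])
print(s['position'],s['tool_rot'],s['ft_force'])
for y in (-.04,): print(to_tool([.6124,y,.12],s))
E
```

```text
time: 11.82
position: [0.6119, 0.1435, 0.0285]
tool_rot: [0.007, 1.564, -0.001]
ft_force: [0.5, -0.7, -0.3]
grip_width: 0.491
time: 12.2
position: [0.6146, 0.1437, 0.1233]
tool_rot: [0.01, 1.556, 0.001]
ft_force: [0.8, 0.5, 0.7]
grip_width: 0.501
[0.61461537 0.14368836 0.12327798] [9.74917538e-03 1.55612534e+00 1.34572112e-03] [0.77611118 0.4961147  0.70297874]
[ 0.00195228 -0.18371621 -0.00126894]
```

View pics/c8.png

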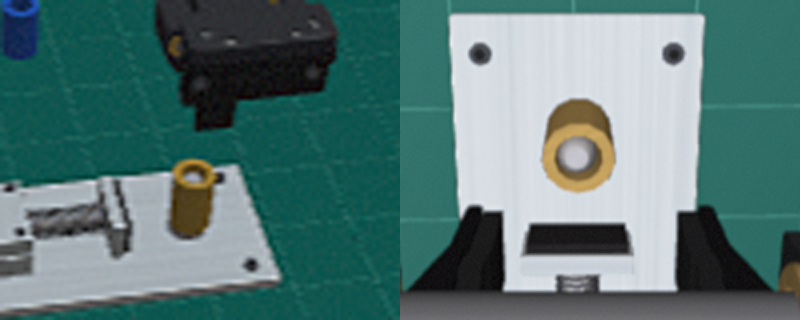

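The bushing is seated upright on the pin, with the pin tip visible just below its rim. Now I move above the tab and turn the jaws along the slide.

```bash
python3 -m pendant '[{"travel":[0,-0.04,-0.001],"twist":0.18},{"travel":[0,-0.08,-0.002],"twist":0.36},{"travel":[0,-0.12,-0.003],"twist":0.54},{"travel":[0.001,-0.16,-0.003],"twist":0.72},{"travel":[0.002,-0.184,-0.003],"twist":0.9},{"travel":[0.002,-0.184,-0.003],"twist":1.08},{"travel":[0.002,-0.184,-0.003],"twist":1.26},{"travel":[0.002,-0.184,-0.003],"twist":1.44},{"travel":[0.002,-0.184,-0.003],"twist":1.575},{"travel":[0.002,-0.184,-0.003],"twist":1.575}]' -0.1 20
python3 -m pendant '[{"travel":[0,0,0],"twist":0},{"travel":[0,0,0],"twist":0}]'
python3 - <<'E'
from h import *
s=ctrl.get_state(); im=ctrl.get_image('wrist'); cv2.imwrite('pics/w9.png',im[:,:,::-1])
print(s['position'],s['tool_rot'],s['joint_positions'].round(2)); print(R.from_rotvec(s['tool_rot']).as_matrix().round(3))
print('tab',w2pix('wrist',[.6124,-.04,.078],s),'ptr',w2pix('wrist',[.647,-.04,.021],s),'mark',w2pix('wrist',[.652,-.0665,.024],s))
E
```

```text
time: 13.55
position: [0.6064, -0.0405, 0.1142]
tool_rot: [1.22, 1.205, -1.21]
ft_force: [0.1, 0.2, -0.5]
grip_width: 0.447
time: 13.8
position: [0.6061, -0.0405, 0.1136]
tool_rot: [1.218, 1.207, -1.21]
ft_force: [0.3, 0.1, -0.3]
grip_width: 0.451
[ 0.6060534  -0.04046647  0.11364156] [ 1.21827511  1.2065242  -1.20982746] [-0.66  0.4   0.86  1.72 -0.33  1.17 -1.29]
[[ 0.003  1.    -0.006]
 [ 0.004 -0.007 -1.   ]
 [-1.     0.003 -0.004]]
tab [312.19849768 218.51654025] ptr [312.54343546 147.84252531] mark [349.16678821 141.24519856]
```

View pics/w9.png

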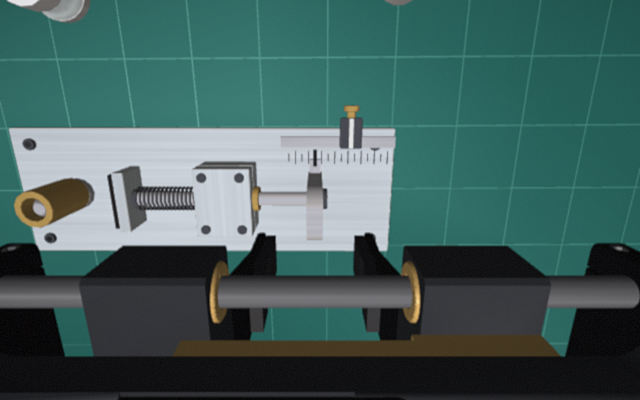

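The wrist view has the tab at column 315, rows 170 to 238, the pointer tip at (315,155) and the marker's white line at (351,133). I'll zoom in for exact values.

```bash
python3 - <<'E'
from ov import *
s=ctrl.get_state(); im=cv2.imread('pics/w9.png'); x0,y0,x1,y1=270,100,400,250; f=4
f=4
o=cv2.resize(im[y0:y1,x0:x1],None,fx=f,fy=f,interpolation=cv2.INTER_CUBIC)
for x in (.608,.612):
  for y in (-.035,-.045):
    # tab outline in jig y-z: approx wire
    P=np.array([w2pix('wrist',p,s) for p in ([x-.018,y,.034],[x-.018,y,.06],[x-.0127,y,.0727],[x,y,.078],[x+.0127,y,.0727],[x+.018,y,.06],[x+.018,y,.034])])
    draw(o,P,(0,0,255) if x<.61 else (255,0,0),x0,y0,f)
cv2.imwrite('pics/ov9.png',o)
E
```

```text
(no output)
```

View pics/ov9.png

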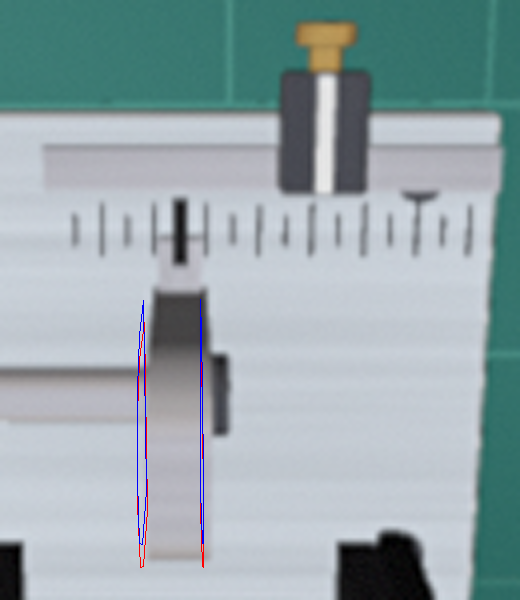

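```bash
python3 - <<'E'
from h import *
s=ctrl.get_state(); c=lambda u,v:((u+.5)/4-.5+270,(v+.5)/4-.5+100)
p=pix2w('wrist',c(180,205),.021,s); ms=[pix2w('wrist',c(u,v),z,s) for u,v,z in((324,190,.018),(325,75,.018),(324,190,.024),(325,75,.024))]
print(p,ms)
print(to_tool([.6105,-.0405,.040],s))
E
```

```text
[ 0.64492286 -0.04159789  0.021     ] [array([ 0.64705883, -0.06834298,  0.018     ]), array([ 0.66793307, -0.06809674,  0.018     ]), array([ 0.64790749, -0.06775309,  0.024     ]), array([ 0.66829871, -0.06751255,  0.024     ])]
[0.07387784 0.00401437 0.00020958]
```

The pull needed is about 26.4 mm. I'll descend on the tab and grip.

```bash
python3 -m pendant '[{"travel":[0.02,0.004,0],"twist":0},{"travel":[0.05,0.004,0],"twist":0},{"travel":[0.072,0.004,0],"twist":0},{"travel":[0.073,0.004,0],"twist":0}]'
python3 -m pendant '[{"travel":[0,0,0],"twist":0},{"travel":[0,0,0],"twist":0},{"travel":[0,0,0],"twist":0},{"travel":[0,0,0],"twist":0},{"travel":[0,0,0],"twist":0},{"travel":[0,0,0],"twist":0}]' -1 40
python3 - <<'E'
from h import *
s=ctrl.get_state(); im=ctrl.get_image('wrist'); cv2.imwrite('pics/w10.png',im[:,:,::-1]); print(s['position'],s['ft_force'],s['grip_width'])
E
```

```text
time: 14.35
position: [0.6087, -0.0403, 0.0384]
tool_rot: [1.216, 1.209, -1.213]
ft_force: [0.3, -0.4, 0.5]
grip_width: 0.449
time: 15.1
position: [0.6092, -0.0402, 0.039]
tool_rot: [1.217, 1.208, -1.212]
ft_force: [-0.4, 1.5, 4.4]
grip_width: 0.113
[ 0.60915702 -0.04015229  0.03895496] [-0.39997108  1.5177946   4.41442111] 0.11337852438713679
```

View pics/w10.png

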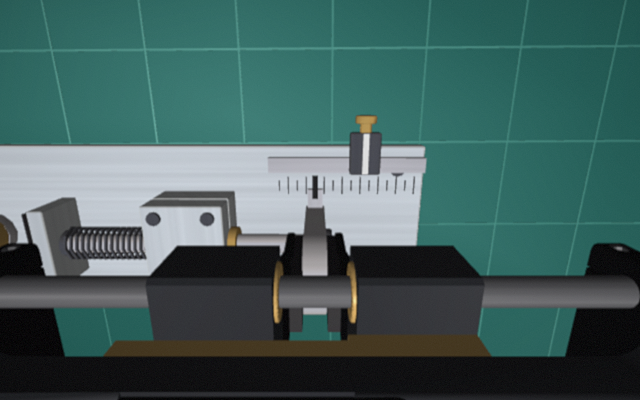

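The tab is gripped (9.9 mm). The pointer is at (315,180) and the white line at (366,155). I'll pull 26.5 mm.

```bash
python3 -m pendant '[{"travel":[0,0,0.006],"twist":0},{"travel":[0,0,0.012],"twist":0},{"travel":[0,0,0.018],"twist":0},{"travel":[0,0,0.023],"twist":0},{"travel":[0,0,0.0265],"twist":0},{"travel":[0,0,0.0265],"twist":0},{"travel":[0,0,0.0265],"twist":0},{"travel":[0,0,0.0265],"twist":0}]'
cat > chk.py <<'E'
from h import *
import sys
s=ctrl.get_state(); im=ctrl.get_image('wrist')
o=cv2.resize(im[120:230,270:400],None,fx=5,fy=5,interpolation=cv2.INTER_CUBIC); cv2.imwrite(f'pics/{sys.argv[1]}.png',o[:,:,::-1])
print(s['position'],s['ft_force'],s['grip_width'])
E
python3 chk.py z11
```

```text
time: 16.15
position: [0.609, -0.063, 0.0389]
tool_rot: [1.218, 1.214, -1.209]
ft_force: [-1.8, 6.7, 4.8]
grip_width: 0.111
[ 0.60898998 -0.0630276   0.0389362 ] [-1.82221501  6.70684515  4.79200042] 0.11088613379583358
```

View pics/z11.png

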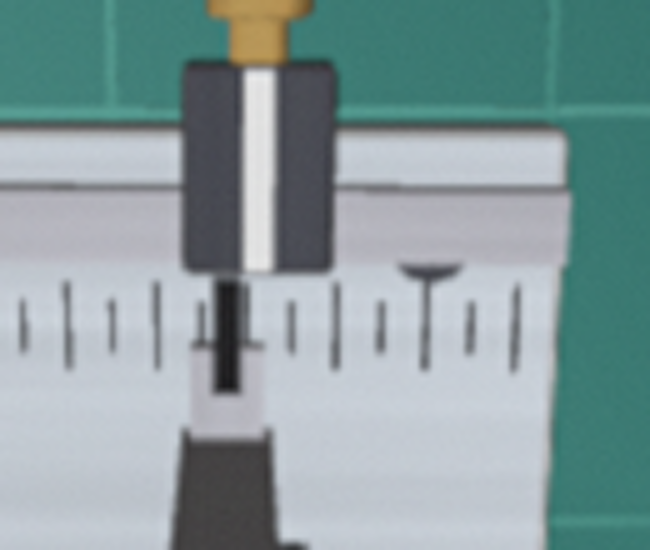

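The pull stopped about 3.3 mm short: the pointer is at zoomed column 227 and the line at 258. The arm gives under the spring, so I command more.

```bash
python3 -m pendant '[{"travel":[0,0,0.0035],"twist":0},{"travel":[0,0,0.005],"twist":0},{"travel":[0,0,0.006],"twist":0},{"travel":[0,0,0.007],"twist":0},{"travel":[0,0,0.007],"twist":0},{"travel":[0,0,0.007],"twist":0},{"travel":[0,0,0.007],"twist":0}]'
python3 chk.py z12
```

```text
time: 17.08
position: [0.609, -0.0659, 0.0389]
tool_rot: [1.219, 1.219, -1.206]
ft_force: [-2.5, 8.4, 6.4]
grip_width: 0.114
[ 0.60898934 -0.06585628  0.0389473 ] [-2.50469647  8.35523005  6.36450467] 0.11445867713987812
```

View pics/z12.png

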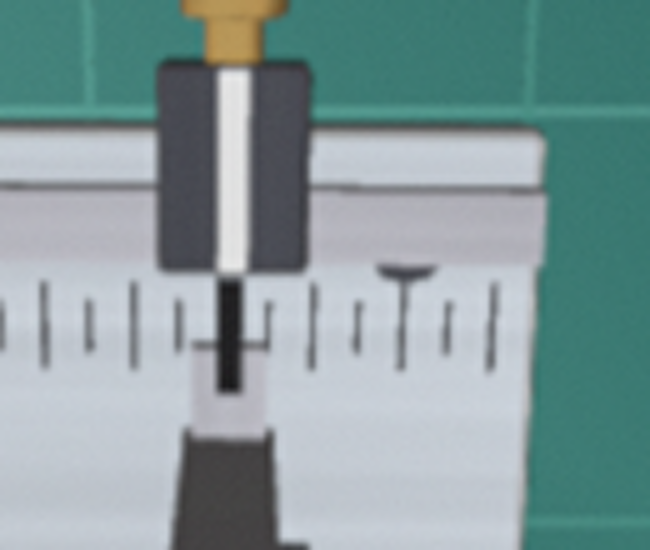

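The pointer (column 229) and the line (column 232) now agree to about 0.3 mm. One last look at the whole scene before handing in.

```bash
python3 - <<'E'
from h import *
im2=ctrl.get_image('scene')
cv2.imwrite('pics/f.png',cv2.resize(im2[150:310,120:520],(800,320),interpolation=cv2.INTER_CUBIC)[:,:,::-1])
s=ctrl.get_state();print(s['time'],s['position'],s['ft_force'],abs(s['qd']).max())
E
```

```text
17.175 [ 0.60894891 -0.06588687  0.03892488] [-1.82341807  8.64271294  5.58219181] 0.0005386279664162735
```

View pics/f.png

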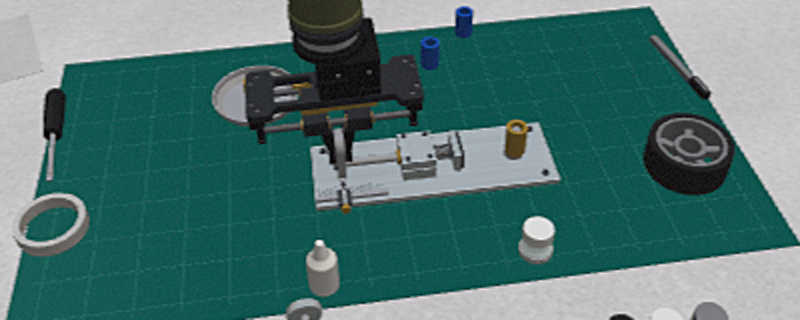

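```bash
python3 - <<'E'
from h import *
for _ in range(8): ctrl.get_image('top')
s=ctrl.get_state();print(s['time'],s['position'],s['ft_force'])
print(ctrl.close_job())
E
```

```text
17.575 [ 0.6089585 -0.0658754  0.038934 ] [-2.3694258  7.7319656  5.3825185]
the job is handed in; nothing more can be done
None
```

The wide-bore bushing is seated on the axle pin, the tight one is in the dish, and the gripper is holding the clamp slide at the marker. I handed the job in at 17.6 s; it reports no verdict.

- **Which bushing fits:** the top and wrist pictures showed clearly different bores. The wide one, nearer the blue tubes, slid down the pin without resistance until contact at TCP z = 0.0286 m. I had predicted 0.0285 m for fully seated. After release, the pictures showed it upright with the pin tip just below its rim.
- **Tight bushing:** it was standing upright near the middle of the dish after I let it go. In the final picture the gripper partly hid the dish, so I did not see it again there.
- **Clamp slide:** the first pull of 26.5 mm ended about 3.3 mm short because the arm gives under the spring. After a correction, pointer and white line agree to about 0.3 mm in the wrist picture. At hand-in the tab was gripped at a 40 N setting, with about 8 N on the wrist along the slide and the arm at rest.
- **Camera disagreement:** the top and wrist cameras differed by about 2 to 3 mm on the pin's position across the jig. I therefore aligned the bushing to the pin within the wrist picture alone.
- **Bystanders:** I did not measure them; the ones visible in the last picture look undisturbed. The black-capped jar was not in clear view there.

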